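# Take the can opener head out of its bayonet socket

## Task

Take the chrome can opener head out of the socket of its wall bracket: press it straight down until its round flange sits level on the socket's rim, then twist it anticlockwise (seen from above) by about a fifth of a turn until it comes free, without forcing it. Lift it straight out and finish while still holding it, upright and directly over the socket, with its lower end a few centimetres clear of the rim. Leave everything else where it is.

Things in the scene. Friction and masses are not known exactly. Their poses are not given: they have to be found in the camera images.
- head_grip (a point): Centre of the grip block of the loose chrome can opener head (about 0.2 kg). Block 46 long (x), 22 wide (y), 34 mm high (z): grasp across the 22 mm, from above. A dark toothed wheel, 18 mm diameter, and a small cutting wheel stand 7 mm out of its +x end. A round flange lies directly under the block. z points up along the head's axis, which passes through this point.
- head_flange (a point): Centre of the underside of the head's flange (58 mm diameter, 5 mm thick), on the axis, 22 mm below head_grip; same axes. At the start it is 8 mm above the rim.
- head_tip (a point): Centre of the lower end of the head's stem (28 mm diameter, 22 mm long, under the flange), 44 mm below head_grip; same axes. Two lugs, 9 mm wide and 6 mm high, stick out of the stem along the head's +x and -x to 22 mm from the axis, 14 to 20 mm below the flange's underside. The stem has about 2 mm of play in the socket.
- socket_rim (a point): Centre of the socket's top rim, 125 mm above the counter. z is up; x is the line of the two lug gaps. The head lifts out only with its x axis along this line (either way round, within 5 degrees). At the start it is locked, 75 degrees clockwise of the line. To free it push it down to the rim, keep it down, turn it 75 degrees anticlockwise seen from above (stops 5 degrees beyond), lift.
- plate (a joint): Spring plate in the socket, under the head's stem: 0 with the head locked, +0.008 m with the flange pressed down to the rim, -0.002 at its upper stop. It resists the push with about 4 N at first, 8 N at the rim. The lugs leave their notches after 4 mm. Once in the gaps it lifts the head to at most 10 mm above the rim; the stem's end clears the rim 22 mm above the pressed position.
- bracket: The socket, an upright white cup of 64 mm outer diameter, its white steel bracket, and the low tiled ledge that it is fixed to (300 long, 126 deep, 100 mm high, beyond the socket): all one, does not move, so it braces the socket. Origin on the counter under the socket's axis, x towards the ledge, z up.
- corkscrew: Bystander: smoky-grey plastic lever-pull corkscrew lying on the counter, about 160 x 75 x 32 mm; origin under its middle.
- crown0: Bystander: gold-lacquered crown cap, 32 mm diameter, 6.5 mm high, lying on the tiled ledge; origin at the centre of its underside.
- crown1: Bystander: a second such crown cap on the ledge.
- jargrip: Bystander: olive-green bakelite jar grip, a fluted round of 86 mm diameter and 30 mm height on the counter; origin at the centre of its underside.
- jamjar: Bystander: jam jar, 64 mm diameter, 100 mm high, on the counter; origin at the centre of its underside.
- tin: Bystander: closed food tin, 68 mm diameter, 90 mm high, on the counter; origin at the centre of its underside.
- spoon: Bystander: wooden spoon, 190 mm long, lying on the counter; origin under its middle.
Not all that is in view belongs to the job. What is shaped like the part that bears head_grip but blue or purple is not meant.

How it is judged:
On the way, in this order (a step that is already met when the one before it is completed fails the run):
1. the head, not yet turned, is pressed down until its flange sits level on the rim (within 3 mm) (z of head_flange in the frame of socket_rim below 0.003 m and angle between the x axis of head_grip and the x axis of socket_rim, either way round above 1.1 rad and angle between head_grip's own z axis and vertical below 0.07 rad), for 0.2 s.
2. the head is turned until its lugs lie in line with the gaps, still in the socket (angle between the x axis of head_grip and the x axis of socket_rim, either way round below 0.16 rad and horizontal distance between head_flange and socket_rim below 0.006 m and z of head_flange in the frame of socket_rim below 0.014 m), for 0.1 s.
At the end, for the whole second after the job is handed in: The head is held still in the fingers, upright within 0.2 rad, its lower end 5 to 80 mm above the socket's rim and within 25 mm of the socket's axis, touching nothing but the fingers (z of head_tip in the frame of socket_rim between 0.005 and 0.08 m and horizontal distance between head_tip and socket_rim below 0.025 m and angle between head_grip's own z axis and vertical below 0.2 rad and contact force between the fingers and head above 1 N and contact force between head and bracket below 0.1 N and linear speed of head below 0.03 m/s); the arm keeps its last pose, push and grip.
It fails at once if the head is forced against its socket (over 80 N) (contact force between head and bracket above 80 N).
It fails at once if a bystander is moved more than 30 mm (distance of any of corkscrew, crown0, crown1, jargrip, jamjar, tin, spoon from where it was at the start of the episode above 0.03 m).
It also fails if it takes over 40 s, if anything falls off the work surface, if the arm or the gripper's body presses on something with over 40 N, if the wrist force passes 120 N, or if a joint passes its speed limit or range.

## Robot

A 7-joint arm with a two-finger parallel gripper is mounted at the origin on the work surface. World frame = base frame: x ahead of the robot, y to its left, z up, the work surface at z = 0. Lengths are in m, angles in rad, forces in N, time in s.
With the tool pointing down it reaches from about 0.425 to 0.875 m from the base axis. Payload 4.7 kg.
Tool frame: the origin (TCP) lies on the centre line of the jaws, within the pads' length; the fingertips stand ahead of it and the grasp point (between the pads) lies 2 mm behind it (nose_length is the z of the fingertips in the tool frame, in m); z points along the fingers, y is the line along which they close (so a half turn about z gives the same grasp; the last joint's range is limited). The gripper opens to 87 mm and grips with 3 to 60 N. Pads are 19 mm wide; open, the fingers measure 117 mm over their backs; the gripper's body (75 mm by 190 mm) begins 51 mm behind the grasp point.
Start: joints at [1.202, 0.321, -0.07, 1.45, 0.023, 1.371, -0.057], TCP at [0.243, -0.603, 0.24] pointing down, gripper open.
Joint ranges: [-2.86, 2.86], [-0.3, 2.09], [-1.38, 1.24], [0.06, 2.45], [-1.56, 4.7], [0.09, 2.05], [-2.69, 2.69]. Speed limits (rad/s): [2.57, 2.57, 3.14, 3.14, 3.14, 3.14, 3.14].

## Interface

Orientations are given as a rotation vector (axis times angle).
In Python, from bench import * gives the robot as it stands.
- The arm moves only by the tool send_rows, never from a script. Its arguments are lists of equal length, an entry for each row: "xyz": the shift along the tool's x, y, z in mm, a list of three; "dr": the turn, a rotation vector about the tool's x, y, z in rad, a list of three. A call has exactly 10 rows; each row is the pose to reach, as a shift and turn from the pose commanded when the call began, along the tool's axes at that moment; what a row does not reach only later rows make up. A row lasts 1/12 s, in which the tool goes at most 41.7 mm and 7.16 degrees, less where a joint would pass 70% of its speed; a pose out of reach is approached as far as the arm can. A call with a gripper value outside its range is refused whole. "jaw" is the finger opening in mm, from 0 to 87, set as the call begins (left out, the last holds). The fingers move at their own pace and stop on an object; "grip_force" is the grip in N (left out, the last holds). Time passes only in rows, so rows that repeat a pose let the fingers close, or fill a call up. It gives the time, the measured TCP pose, the force, the opening and the grip force at its end, in the units of the state.
- get_state(): the state, without advancing time (a new reading comes with each control period).
- get_image(name): name is "scene" or "top"; returns the picture (384x512x3 uint8, red, green, blue); there is no depth.
- calibration(name): a dict with "vfov" (degrees; the focal length in pixels is half the picture's height over the tangent of half this angle, whatever the lens; pixels are square), "cx", "cy" (the principal point, pixels), "rvec" (rotation vector, rad) and "tvec" (3), from world to camera coordinates, as OpenCV has them. Camera axes: x right, y down, z forward; pixel columns grow to the right and rows downward; lengths in m; the calibration is good to about 2 mm. A picture is of the moment at which its call begins. calibration takes no time and is no camera call.
- close_job(): hands the job in; it is judged then, once.
The state is a dict: "time": time; "joint_positions": joint angles; "qd": joint speeds; "joint_torque": joint torques, N m; "position": TCP position; "tool_rot": TCP orientation; "ft_force": force on the tool from outside, world axes, zero at the start; "torque": the same for the moment, N m; "grip_width": opening from 0.0 (shut) to 1.0 (fully open); "grip_force": force on a finger pad.
Only numpy, scipy, OpenCV 4.12 (cv2) and the standard library are available. Lean on these libraries where they do the work, as an engineer would, in place of code of your own. Each camera call takes 0.05 s, during which the arm holds its last target. There are 200 camera calls.

## Working session

There is one attempt and no reset: what is moved stays moved. The work goes in short steps, Python scripts to look and compute and a tool call to move; the robot and the scene stay as the last step left them, time stands still between calls to the robot, and variables do not carry over. Pictures are saved under pics/ and viewed, at most 10 in all, crops included, and the job is handed in when it is done.

Besides the shell and the picture viewer there is one more tool, called after ">>>" in YAML: its name, and indented under it one key for each argument. send_rows: Moves the arm, as the interface text tells. Its arguments: {"type":"object","properties":{"xyz":{"type":"array"},"dr":{"type":"array"},"jaw":{"type":"number"},"grip_force":{"type":"number"}},"required":["xyz","dr"]}

```bash
mkdir -p pics; ls; python3 - <<'E'
from bench import *
import cv2
for n in("scene","top"):
    cv2.imwrite(f"pics/{n}0.png",get_image(n)[:,:,::-1]); print(n,calibration(n))
print(get_state())
import bench; print({k:v for k,v in vars(bench).items() if 'nose' in k})
E
```

```text
pics
scene {'vfov': 50.62014378125545, 'cx': 254.03860468669785, 'cy': 189.43243371320557, 'rvec': array([ 0.83535009,  2.79183227, -0.74089986]), 'tvec': array([ 0.36282429, -0.2630134 ,  1.3020563 ])}
top {'vfov': 42.89150254724419, 'cx': 249.80516323625363, 'cy': 180.0883379788303, 'rvec': array([ 2.13328796, -2.12365106,  0.21107074]), 'tvec': array([0.07148833, 0.53094674, 1.15448321])}
{'time': 0.1, 'joint_positions': array([ 1.20210464,  0.32175479, -0.07008472,  1.45156747,  0.02262131,
        1.3708118 , -0.05691361]), 'qd': array([-0.00256399, -0.00192878,  0.00039981, -0.00110164,  0.00139331,
       -0.00038415, -0.00062858]), 'joint_torque': array([-3.05929370e-04, -4.92570877e+01, -4.05691685e-01, -3.13398385e+01,
       -6.41636783e-02,  3.95592581e-02,  4.98566487e-05]), 'position': array([ 0.24255336, -0.60253409,  0.23855977]), 'tool_rot': array([-3.08255452e+00, -5.97329565e-01,  7.01023382e-04]), 'ft_force': array([ 0.60659323, -0.62052817, -0.31153411]), 'torque': array([-0.00692597, -0.0068088 ,  0.01067171]), 'grip_force': 0.0, 'grip_width': 1.0013655679946705}
{'nose_length': 0.017}
```

View pics/scene0.png

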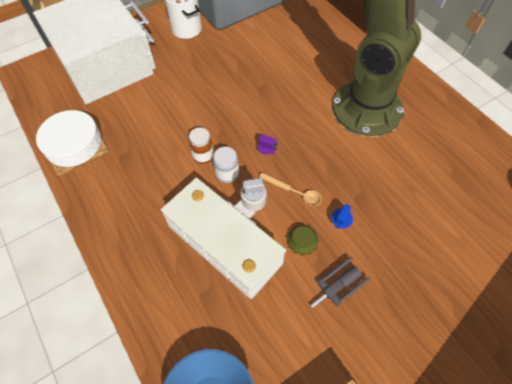

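View pics/top0.png

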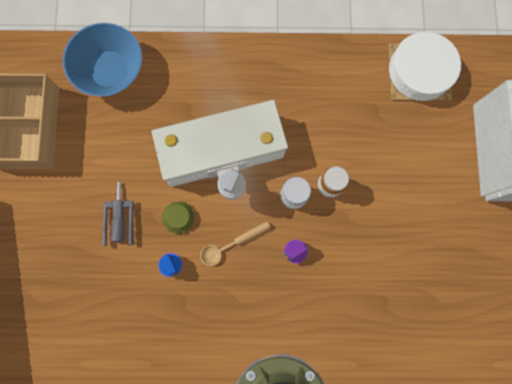

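```bash
cat > h.py <<'E'
from bench import *
import numpy as np, cv2
def cam(n):
    c=calibration(n); f=192/np.tan(np.radians(c['vfov'])/2)
    return np.array([[f,0,c['cx']],[0,f,c['cy']],[0,0,1]]),cv2.Rodrigues(c['rvec'])[0],c['tvec']
def proj(n,p):
    K,R,t=cam(n); return cv2.projectPoints(np.atleast_2d(np.float64(p)),R,t,K,None)[0][:,0]
def ray(n,uv):
    K,R,t=cam(n); return -R.T@t, R.T@np.linalg.solve(K,[uv[0],uv[1],1])
def on_z(n,uv,z):
    o,d=ray(n,uv); return o+d*(z-o[2])/d[2]
def tri(a,b):
    (o1,d1),(o2,d2)=ray("scene",a),ray("top",b)
    s=np.linalg.lstsq(np.c_[d1,-d2],o2-o1,rcond=None)[0]
    p,q=o1+s[0]*d1,o2+s[1]*d2
    return (p+q)/2,np.linalg.norm(p-q)
E
python3 - <<'E'
from h import *
for n in("scene","top"):
    print(n,proj(n,[[0,0,0],[.243,-.603,.24],[.5,0,0]]).round(), ray(n,(0,0))[0].round(2))
print(tri((254,188),(232,183)), on_z("top",(232,183),.15))
a=cv2.imread("pics/scene0.png")[160:225,215:295]; b=cv2.imread("pics/top0.png")[150:215,190:270]
cv2.imwrite("pics/z0.png",np.vstack([cv2.resize(x,None,fx=4.5,fy=4.5,interpolation=cv2.INTER_CUBIC) for x in(a,b)]))
E
```

```text
scene [[367. 107.]
 [199. -33.]
 [235. 182.]] [0.77 0.54 1.01]
top [[280. 405.]
 [591. 307.]
 [278. 196.]] [0.31 0.09 1.23]
(array([0.50693832, 0.11536785, 0.13755208]), np.float64(9.210685797178581e-05)) [0.50470006 0.11500996 0.15      ]
```

View pics/z0.png

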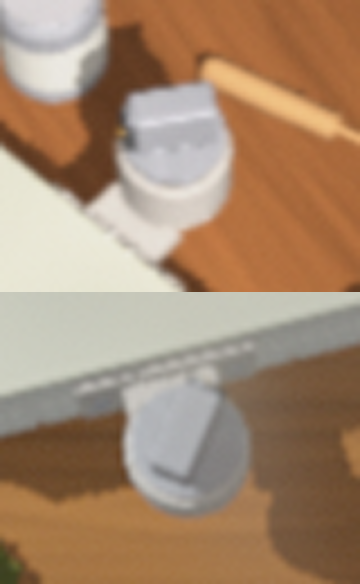

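```bash
python3 - <<'E'
from h import *
out=[]
for n,(u,v) in dict(scene=(238,172),top=(214,165)).items():
    x=np.mean([get_image(n)[:,:,::-1][v:v+38,u:u+38].astype(float) for _ in range(4)],0)
    x=cv2.resize(x,None,fx=10,fy=10,interpolation=cv2.INTER_CUBIC)
    g=np.clip((x-90)*255/150,0,255).astype(np.uint8); out.append(g)
cv2.imwrite("pics/z1.png",np.hstack(out))
E
```

```text
(no output)
```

View pics/z1.png

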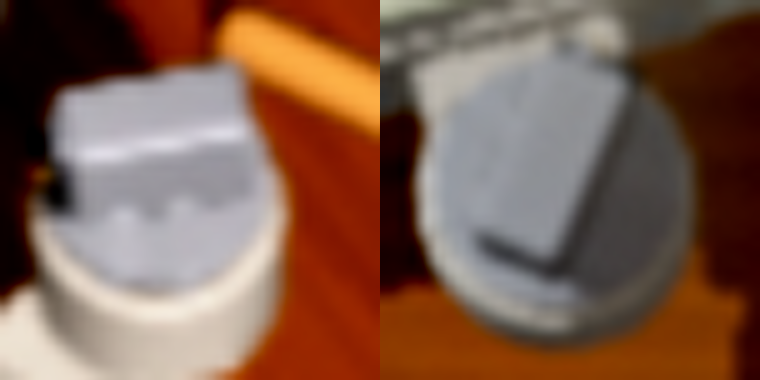

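```bash
python3 - <<'E'
from h import *
S=lambda c:np.array([238,172])+(np.array(c)+.5)/10-.5
T=lambda c:np.array([214,165])+(np.array(c)+.5)/10-.5
for n,F,cs in(("top",T,[(178,47),(248,85),(168,268),(96,228)]),("scene",S,[(60,88),(238,65),(250,132),(72,158)])):
    P=np.array([on_z(n,F(c),.172)[:2] for c in cs]); print(n,(P*1e3).round(1).tolist(),(P.mean(0)*1e3).round(1))
    for a,b in((0,1),(1,2),(2,3),(3,0)):
        d=P[b]-P[a]; print(np.hypot(*d).round(4),np.degrees(np.arctan2(d[1],d[0])).round(1))
# flange circle extents, top: x 57..312? flange at z=.138
print("flange top", on_z("top",T((185,180)),.138))
# wall/ledge edge direction
e=[on_z("top",p,.1)[:2] for p in((163,181),(286,150))]; d=e[1]-e[0];print("ledge",np.degrees(np.arctan2(d[1],d[0])))
s=get_state(); R=cv2.Rodrigues(s['tool_rot'])[0]; print(R.round(3),s['position'])
p=np.array([.507,.115,.23]); print(proj("scene",p),R.T@(p-s['position'])*1e3)
E
```

```text
top [[531.6, 116.2], [523.1, 100.6], [482.0, 117.9], [490.8, 133.8]] [506.9 117.1]
0.0177 -118.6
0.0446 157.2
0.0182 61.0
0.0444 -23.3
scene [[526.7, 100.6], [487.6, 118.8], [495.5, 135.9], [534.7, 118.5]] [511.1 118.4]
0.0431 155.0
0.0188 65.1
0.0428 -23.9
0.0196 -114.1
flange top [0.50793194 0.11522165 0.138     ]
ledge -75.16137453300225
[[ 0.928  0.374 -0.   ]
 [ 0.374 -0.928 -0.   ]
 [-0.     0.    -1.   ]] [ 0.24278367 -0.60295845  0.2395408 ]
[[253.3950419  167.69376005]] [ 513.2998896  -567.27282703    9.50792343]
```

>>> send_rows:
  xyz:
    - [9,-10,0]
    - [24,-27,0]
    - [43,-48,0]
    - [64,-70,0]
    - [85,-93,0]
    - [106,-116,0]
    - [127,-140,0]
    - [150,-165,0]
    - [172,-190,0]
    - [193,-213,0]
  dr:
    - [0,0,0]
    - [0,0,0]
    - [0,0,0]
    - [0,0,0]
    - [0,0,0]
    - [0,0,0]
    - [0,0,0]
    - [0,0,0]
    - [0,0,0]
    - [0,0,0]
  jaw: 87

```text
time: 1.33
position: [0.3427, -0.3314, 0.2398]
tool_rot: [3.084, 0.598, 0.0]
ft_force: [0.3, -0.3, -0.1]
grip_width: 0.997
grip_force: 0.0
```

>>> send_rows:
  xyz:
    - [22,-24,0]
    - [44,-48,0]
    - [66,-72,0]
    - [88,-96,0]
    - [110,-120,0]
    - [132,-144,0]
    - [154,-168,0]
    - [176,-192,0]
    - [196,-215,0]
    - [214,-235,0]
  dr:
    - [0,0,0]
    - [0,0,0]
    - [0,0,0]
    - [0,0,0]
    - [0,0,0]
    - [0,0,0]
    - [0,0,0]
    - [0,0,0]
    - [0,0,0]
    - [0,0,0]

```text
time: 2.17
position: [0.4534, -0.0331, 0.2399]
tool_rot: [3.083, 0.6, 0.001]
ft_force: [-0.5, -0.3, -0.1]
grip_width: 1.001
grip_force: 0.0
```

>>> send_rows:
  xyz:
    - [18,-20,0]
    - [36,-40,0]
    - [52,-58,0]
    - [68,-75,0]
    - [82,-91,0]
    - [93,-104,0]
    - [102,-114,0]
    - [107,-119,0]
    - [109,-121,0]
    - [109,-121,0]
  dr:
    - [0,0,0.04]
    - [0,0,0.12]
    - [0,0,0.22]
    - [0,0,0.33]
    - [0,0,0.44]
    - [0,0,0.55]
    - [0,0,0.65]
    - [0,0,0.73]
    - [0,0,0.78]
    - [0,0,0.8]

```text
time: 3.0
position: [0.5089, 0.1187, 0.2396]
tool_rot: [-3.073, 0.651, -0.0]
ft_force: [-0.2, -0.0, -0.6]
grip_width: 1.0
grip_force: 0.0
```

```bash
python3 - <<'E'
from h import *
out=[]
for n,(u,v) in dict(scene=(215,130),top=(190,140)).items():
    x=get_image(n)[:,:,::-1][v:v+80,u:u+80]
    out.append(cv2.resize(x,None,fx=5,fy=5,interpolation=cv2.INTER_CUBIC))
cv2.imwrite("pics/z2.png",np.hstack(out)); print(get_state()['joint_positions'].round(2))
E
```

```text
[ 0.5   0.1  -0.82  1.74  0.08  1.33 -2.32]
```

View pics/z2.png

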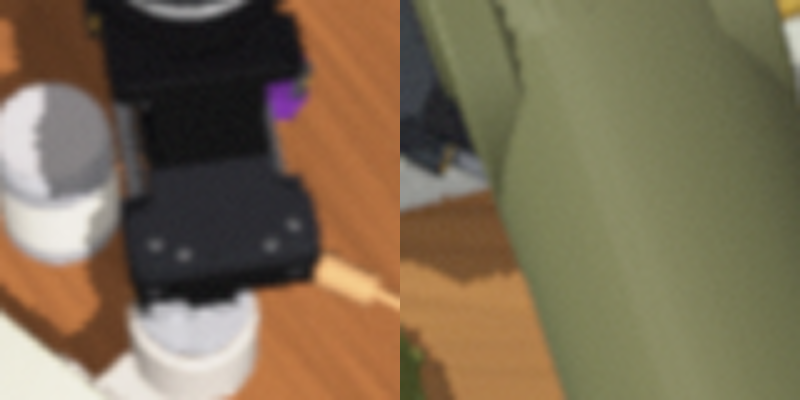

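>>> send_rows:
  xyz:
    - [1,1,5]
    - [1,1,15]
    - [1,1,26]
    - [1,1,37]
    - [1,1,48]
    - [1,1,58]
    - [1,1,67]
    - [1,1,74]
    - [1,1,78]
    - [1,1,80]
  dr:
    - [0,0,0]
    - [0,0,0]
    - [0,0,0]
    - [0,0,0]
    - [0,0,0]
    - [0,0,0]
    - [0,0,0]
    - [0,0,0]
    - [0,0,0]
    - [0,0,0]
  jaw: 50

```text
time: 3.93
position: [0.5091, 0.1163, 0.1587]
tool_rot: [3.073, -0.65, -0.002]
ft_force: [-1.5, -0.4, -0.3]
grip_width: 0.577
grip_force: 0.0
```

>>> send_rows:
  xyz:
    - [0,0,0]
    - [0,0,0]
    - [0,0,0]
    - [0,0,0]
    - [0,0,0]
    - [0,0,0]
    - [0,0,0]
    - [0,0,0]
    - [0,0,0]
    - [0,0,0]
  dr:
    - [0,0,0]
    - [0,0,0]
    - [0,0,0]
    - [0,0,0]
    - [0,0,0]
    - [0,0,0]
    - [0,0,0]
    - [0,0,0]
    - [0,0,0]
    - [0,0,0]
  jaw: 0
  grip_force: 8

```text
time: 4.77
position: [0.5098, 0.1166, 0.1599]
tool_rot: [-3.073, 0.65, -0.001]
ft_force: [0.2, 1.9, 3.1]
grip_width: 0.255
grip_force: 7.9
```

>>> send_rows:
  xyz:
    - [0,0,0]
    - [0,0,0]
    - [0,0,0]
    - [0,0,0]
    - [0,0,1]
    - [0,0,2]
    - [0,0,3]
    - [0,0,4]
    - [0,0,4]
    - [0,0,4]
  dr:
    - [0,0,0]
    - [0,0,0]
    - [0,0,0]
    - [0,0,0]
    - [0,0,0]
    - [0,0,0]
    - [0,0,0]
    - [0,0,0]
    - [0,0,0]
    - [0,0,0]
  grip_force: 45

```text
time: 5.6
position: [0.5098, 0.1165, 0.1558]
tool_rot: [-3.073, 0.65, -0.001]
ft_force: [0.9, 1.8, 6.2]
grip_width: 0.248
grip_force: 44.8
```

>>> send_rows:
  xyz:
    - [0,0,1]
    - [0,0,1]
    - [0,0,2]
    - [0,0,2]
    - [0,0,3]
    - [0,0,3]
    - [0,0,3]
    - [0,0,3]
    - [0,0,3]
    - [0,0,3]
  dr:
    - [0,0,0]
    - [0,0,0]
    - [0,0,0]
    - [0,0,0]
    - [0,0,0]
    - [0,0,0]
    - [0,0,0]
    - [0,0,0]
    - [0,0,0]
    - [0,0,0]

```text
time: 6.43
position: [0.5098, 0.1165, 0.153]
tool_rot: [-3.073, 0.65, -0.001]
ft_force: [1.1, 2.3, 6.7]
grip_width: 0.25
grip_force: 44.8
```

```bash
python3 - <<'E'
from h import *
s=get_state(); print(s['position'],s['ft_force'],s['torque'],s['grip_width'],s['joint_positions'].round(2))
E
```

```text
[0.50976279 0.11650274 0.15296203] [1.09977874 2.28139928 6.74583735] [ 0.4294261  -0.22530355 -0.00633037] 0.2497202586774473 [ 0.47  0.19 -0.81  1.85  0.15  1.16 -2.38]
```

>>> send_rows:
  xyz:
    - [0,0,0.5]
    - [0,0,0.5]
    - [0,0,1]
    - [0,0,1]
    - [0,0,1.3]
    - [0,0,1.3]
    - [0,0,1.3]
    - [0,0,1.3]
    - [0,0,1.3]
    - [0,0,1.3]
  dr:
    - [0,0,0]
    - [0,0,0]
    - [0,0,0]
    - [0,0,0]
    - [0,0,0]
    - [0,0,0]
    - [0,0,0]
    - [0,0,0]
    - [0,0,0]
    - [0,0,0]

```text
time: 7.27
position: [0.5098, 0.1165, 0.152]
tool_rot: [-3.073, 0.65, -0.002]
ft_force: [0.2, 1.4, 8.6]
grip_width: 0.249
grip_force: 44.8
```

>>> send_rows:
  xyz:
    - [0,0,0.3]
    - [0,0,0.3]
    - [0,0,0.6]
    - [0,0,0.6]
    - [0,0,0.6]
    - [0,0,0.6]
    - [0,0,0.6]
    - [0,0,0.6]
    - [0,0,0.6]
    - [0,0,0.6]
  dr:
    - [0,0,0]
    - [0,0,0]
    - [0,0,0]
    - [0,0,0]
    - [0,0,0]
    - [0,0,0]
    - [0,0,0]
    - [0,0,0]
    - [0,0,0]
    - [0,0,0]

```text
time: 8.1
position: [0.5098, 0.1165, 0.152]
tool_rot: [3.073, -0.65, 0.002]
ft_force: [-1.2, 1.3, 12.6]
grip_width: 0.249
grip_force: 44.8
```

>>> send_rows:
  xyz:
    - [0,0,0]
    - [0,0,0]
    - [0,0,0]
    - [0,0,0]
    - [0,0,0]
    - [0,0,0]
    - [0,0,0]
    - [0,0,0]
    - [0,0,0]
    - [0,0,0]
  dr:
    - [0,0,-0.03]
    - [0,0,-0.07]
    - [0,0,-0.11]
    - [0,0,-0.15]
    - [0,0,-0.19]
    - [0,0,-0.23]
    - [0,0,-0.27]
    - [0,0,-0.3]
    - [0,0,-0.3]
    - [0,0,-0.3]

```text
time: 8.93
position: [0.5094, 0.1162, 0.1519]
tool_rot: [3.135, -0.183, 0.0]
ft_force: [-2.9, -0.5, 15.0]
grip_width: 0.251
grip_force: 44.8
```

```bash
python3 - <<'E'
from h import *
s=get_state(); print(s['position'],s['ft_force'],s['torque'],s['joint_positions'].round(2))
R=cv2.Rodrigues(s['tool_rot'])[0];print('yaw',np.degrees(np.arctan2(R[1,0],R[0,0])),'F tool',R.T@s['ft_force'])
E
```

```text
[0.50941217 0.11616989 0.15194603] [-2.92659259 -0.54530908 14.95256592] [-0.06186792  0.57012437 -0.01759233] [ 0.5   0.2  -0.85  1.85  0.16  1.16 -2.09]
yaw -6.698046363882786 F tool [ -2.84109263   0.90206807 -14.95178918]
```

>>> send_rows:
  xyz:
    - [-0.5,0,0]
    - [-0.5,0,0]
    - [-0.5,0,0]
    - [-0.5,0,0]
    - [-0.5,0,0]
    - [-0.5,0,0]
    - [-0.5,0,0]
    - [-0.5,0,0]
    - [-0.5,0,0]
    - [-0.5,0,0]
  dr:
    - [0,0,-0.05]
    - [0,0,-0.1]
    - [0,0,-0.16]
    - [0,0,-0.22]
    - [0,0,-0.28]
    - [0,0,-0.34]
    - [0,0,-0.4]
    - [0,0,-0.45]
    - [0,0,-0.5]
    - [0,0,-0.5]

```text
time: 9.77
position: [0.5093, 0.1154, 0.1519]
tool_rot: [3.082, 0.6, 0.0]
ft_force: [-2.1, -0.9, 13.0]
grip_width: 0.252
grip_force: 44.8
```

>>> send_rows:
  xyz:
    - [0,0,0]
    - [0,0,0]
    - [0,0,0]
    - [0,0,0]
    - [0,0,0]
    - [0,0,0]
    - [0,0,0]
    - [0,0,0]
    - [0,0,0]
    - [0,0,0]
  dr:
    - [0,0,-0.05]
    - [0,0,-0.1]
    - [0,0,-0.15]
    - [0,0,-0.2]
    - [0,0,-0.25]
    - [0,0,-0.3]
    - [0,0,-0.35]
    - [0,0,-0.38]
    - [0,0,-0.4]
    - [0,0,-0.4]

```text
time: 10.6
position: [0.5096, 0.1154, 0.1519]
tool_rot: [2.902, 1.198, 0.0]
ft_force: [-1.2, -1.2, 13.3]
grip_width: 0.248
grip_force: 44.8
```

```bash
python3 - <<'E'
from h import *
s=get_state(); print(s['position'],s['ft_force'],s['torque'],s['joint_positions'].round(2))
R=cv2.Rodrigues(s['tool_rot'])[0];print('yaw',np.degrees(np.arctan2(R[1,0],R[0,0])),'F tool',R.T@s['ft_force'])
E
```

```text
[0.50961748 0.11536589 0.15190798] [-1.24011948 -1.20943242 13.26446018] [-0.35716494  0.07127019 -0.06150908] [ 0.61  0.22 -0.97  1.85  0.2   1.17 -1.22]
yaw 44.85546835048446 F tool [-1.74050427e+00  1.22292039e-02 -1.32633715e+01]
```

>>> send_rows:
  xyz:
    - [0,0,0]
    - [0,0,0]
    - [0,0,0]
    - [0,0,0]
    - [0,0,0]
    - [0,0,0]
    - [0,0,0]
    - [0,0,0]
    - [0,0,0]
    - [0,0,0]
  dr:
    - [0,0,-0.03]
    - [0,0,-0.06]
    - [0,0,-0.09]
    - [0,0,-0.11]
    - [0,0,-0.11]
    - [0,0,-0.11]
    - [0,0,-0.11]
    - [0,0,-0.11]
    - [0,0,-0.11]
    - [0,0,-0.11]

```text
time: 11.43
position: [0.5097, 0.1154, 0.1519]
tool_rot: [2.832, 1.354, 0.001]
ft_force: [-0.9, -1.7, 12.9]
grip_width: 0.251
grip_force: 44.8
```

```bash
python3 - <<'E'
from h import *
s=get_state(); print(s['position'],s['ft_force'],s['torque'],s['joint_positions'].round(2))
R=cv2.Rodrigues(s['tool_rot'])[0];print('yaw',np.degrees(np.arctan2(R[1,0],R[0,0])),'F tool',R.T@s['ft_force'])
E
```

```text
[0.50974133 0.11540231 0.15194308] [-0.93152654 -1.67282001 12.901379  ] [-0.29909894  0.05423468 -0.0271622 ] [ 0.62  0.23 -0.99  1.85  0.21  1.17 -1.12]
yaw 51.12192882454225 F tool [ -1.8959483    0.3565449  -12.89922108]
```

>>> send_rows:
  xyz:
    - [0,0,0]
    - [0,0,0]
    - [0,0,0]
    - [0,0,0]
    - [0,0,0]
    - [0,0,0]
    - [0,0,0]
    - [0,0,0]
    - [0,0,0]
    - [0,0,0]
  dr:
    - [0,0,-0.02]
    - [0,0,-0.03]
    - [0,0,-0.05]
    - [0,0,-0.06]
    - [0,0,-0.06]
    - [0,0,-0.06]
    - [0,0,-0.06]
    - [0,0,-0.06]
    - [0,0,-0.06]
    - [0,0,-0.06]

```text
time: 12.27
position: [0.5098, 0.1154, 0.152]
tool_rot: [2.79, 1.438, 0.001]
ft_force: [-1.4, -1.4, 12.5]
grip_width: 0.25
grip_force: 44.8
```

```bash
python3 - <<'E'
from h import *
s=get_state(); print(s['position'],s['ft_force'],s['torque'])
R=cv2.Rodrigues(s['tool_rot'])[0];print('yaw',np.degrees(np.arctan2(R[1,0],R[0,0])))
E
```

```text
[0.50976946 0.11538015 0.15195174] [-1.36814029 -1.43987768 12.51435783] [-0.34862311  0.05338299 -0.09868669]
yaw 54.54510459570007
```

>>> send_rows:
  xyz:
    - [0,0,0]
    - [0,0,0]
    - [0,0,0]
    - [0,0,-0.5]
    - [0,0,-1]
    - [0,0,-2]
    - [0,0,-3]
    - [0,0,-4]
    - [0,0,-5]
    - [0,0,-5]
  dr:
    - [0,0,0.02]
    - [0,0,0.04]
    - [0,0,0.05]
    - [0,0,0.05]
    - [0,0,0.05]
    - [0,0,0.05]
    - [0,0,0.05]
    - [0,0,0.05]
    - [0,0,0.05]
    - [0,0,0.05]

```text
time: 13.1
position: [0.5098, 0.1157, 0.1561]
tool_rot: [2.826, 1.369, 0.002]
ft_force: [2.1, 0.3, 4.6]
grip_width: 0.251
grip_force: 44.8
```

```bash
python3 - <<'E'
from h import *
s=get_state(); print(s['position'],s['ft_force'],s['torque'])
R=cv2.Rodrigues(s['tool_rot'])[0];print('yaw',np.degrees(np.arctan2(R[1,0],R[0,0])))
E
```

```text
[0.50978948 0.11572513 0.15610414] [2.06519963 0.30582179 4.60313685] [-0.00087702 -0.58752117  0.01796595]
yaw 51.70771465411884
```

>>> send_rows:
  xyz:
    - [0,0,-1]
    - [0,0,-2]
    - [0,0,-3]
    - [0,0,-4]
    - [0,0,-5]
    - [0,0,-6]
    - [0,0,-6]
    - [0,0,-6]
    - [0,0,-6]
    - [0,0,-6]
  dr:
    - [0,0,0]
    - [0,0,0]
    - [0,0,0]
    - [0,0,0]
    - [0,0,0]
    - [0,0,0]
    - [0,0,0]
    - [0,0,0]
    - [0,0,0]
    - [0,0,0]

```text
time: 13.93
position: [0.5087, 0.1159, 0.1614]
tool_rot: [2.827, 1.37, -0.001]
ft_force: [1.8, -1.1, 2.7]
grip_width: 0.249
grip_force: 44.8
```

>>> send_rows:
  xyz:
    - [0,0,-1]
    - [0,0,-2]
    - [0,0,-3]
    - [0,0,-4]
    - [0,0,-5]
    - [0,0,-5]
    - [0,0,-5]
    - [0,0,-5]
    - [0,0,-5]
    - [0,0,-5]
  dr:
    - [0,0,0]
    - [0,0,0]
    - [0,0,0]
    - [0,0,0]
    - [0,0,0]
    - [0,0,0]
    - [0,0,0]
    - [0,0,0]
    - [0,0,0]
    - [0,0,0]

```text
time: 14.77
position: [0.5085, 0.1163, 0.1665]
tool_rot: [-2.827, -1.371, 0.001]
ft_force: [1.0, 0.6, -1.6]
grip_width: 0.247
grip_force: 44.8
```

>>> send_rows:
  xyz:
    - [0,0,-2]
    - [0,0,-5]
    - [0,0,-9]
    - [0,0,-14]
    - [0,0,-19]
    - [0,0,-24]
    - [0,0,-29]
    - [0,0,-33]
    - [0,0,-36]
    - [0,0,-38]
  dr:
    - [0,0,0]
    - [0,0,0]
    - [0,0,0]
    - [0,0,0]
    - [0,0,0]
    - [0,0,0]
    - [0,0,0]
    - [0,0,0]
    - [0,0,0]
    - [0,0,0]

```text
time: 15.6
position: [0.509, 0.1163, 0.2051]
tool_rot: [2.827, 1.37, 0.0]
ft_force: [-0.6, -0.6, -2.3]
grip_width: 0.249
grip_force: 44.8
```

>>> send_rows:
  xyz:
    - [0,0,0]
    - [0,0,0]
    - [0,0,0]
    - [0,0,0]
    - [0,0,0]
    - [0,0,0]
    - [0,0,0]
    - [0,0,0]
    - [0,0,0]
    - [0,0,0]
  dr:
    - [0,0,0]
    - [0,0,0]
    - [0,0,0]
    - [0,0,0]
    - [0,0,0]
    - [0,0,0]
    - [0,0,0]
    - [0,0,0]
    - [0,0,0]
    - [0,0,0]

```text
time: 16.43
position: [0.5089, 0.1163, 0.2046]
tool_rot: [2.827, 1.37, -0.0]
ft_force: [0.5, -0.3, -1.9]
grip_width: 0.248
grip_force: 44.8
```

```bash
python3 - <<'E'
from h import *
x=get_image("scene")[:,:,::-1][130:230,200:300]
cv2.imwrite("pics/z3.png",cv2.resize(x,None,fx=5,fy=5,interpolation=cv2.INTER_CUBIC)); s=get_state();print(s['position'],s['ft_force'],s['torque'],s['qd'].round(3))
E
```

```text
[0.50888962 0.11629635 0.20459967] [-0.20010187  0.81362705 -2.17396424] [-0.01333118 -0.01632236  0.0092559 ] [-0.     0.001 -0.    -0.002  0.    -0.001 -0.001]
```

View pics/z3.png

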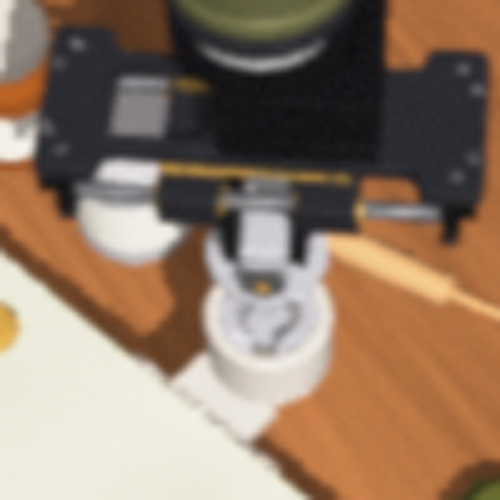

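The picture shows the head, upright in the fingers (crop pixel 265,240), with its stem clear above the open socket (crop pixel 268,325). The bystanders in view have not moved.

```bash
python3 -c "
from bench import *
print(close_job())"
```

```text
the job is handed in; nothing more can be done
None
```

I pressed the head down to the rim, twisted it about 75° anticlockwise and lifted it out. I handed the job in with the head held upright about 30 mm above the socket; no verdict came back.

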